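# Park the loaded tube heavy end down

### The arm

A 7-joint arm with a two-finger parallel gripper is mounted at the origin on the work surface; the furniture and walls round the work are solid. World frame = base frame: x ahead of the robot, y to its left, z up, the work surface at z = 0. Lengths are in m, angles in rad, forces in N, time in s.
With the tool pointing down it reaches from about 0.4 to 0.85 m from the base axis. Payload 4.4 kg.
Tool frame: the origin (TCP) lies at the very end of the fingers, on their centre line; the grasp point (between the pads) lies 19 mm behind it; z points along the fingers, x is the direction in which the jaws open and shut, and the axes are right-handed (so a half turn about z gives the same grasp; the last joint's range is limited). The gripper opens to 94 mm and grips with 3 to 60 N. Pads are 16 mm wide; open, the fingers measure 119 mm over their backs; the gripper's body (75 mm by 177 mm) begins 78 mm behind the grasp point.
Start: joints at [1.075, 0.628, 0.038, 1.517, -0.027, 0.996, -0.02], TCP at [0.271, -0.591, 0.176] pointing down, gripper open.
Joint ranges: [-3.06, 3.06], [-0.37, 2.12], [-1.25, 1.32], [0.18, 2.47], [-1.1, 4.24], [0.23, 1.98], [-2.94, 2.94]. Speed limits (rad/s): [2.57, 2.57, 3.14, 3.14, 3.14, 3.14, 3.14].

### API

Orientations are given as a unit quaternion [w, x, y, z].
In Python, from cell import r gives the robot as it stands.
- The arm moves only by the shell command python3 -m jog 'ROWS'. ROWS is JSON, a list of rows, each an object of numbers: "x", "y", "z": the shift along the world's x, y, z in m; "rx", "ry", "rz": the turn, a rotation vector about the world's x, y, z in rad; "grip": the opening, from -1 (shut) to 1 (fully open). A call has 1 to 20 rows; each row is the pose to reach, as a shift and turn from the pose commanded when the call began; what a row does not reach only later rows make up. A row lasts 1/8 s, in which the tool goes at most 62.5 mm and 10.7 degrees, less where a joint would pass 70% of its speed; a pose out of reach is approached as far as the arm can. A call with a gripper value outside its range is refused whole. The fingers move at their own pace and stop on an object; the grip force is fixed at half the most. Time passes only in rows, so rows that repeat a pose let the fingers close. It gives the time, the measured TCP pose, the force and the opening at its end, in the units of the state.
- r.get_obs(): the state, without advancing time (a new reading comes with each control period).
- r.capture(name): name is "scene" or "side" or "wrist"; returns the picture (480x640x3 uint8, red, green, blue); there is no depth.
- r.camera_info(name): a dict with "K" (3x3 intrinsics, pixels), "rvec" (rotation vector, rad) and "tvec" (3), from world to camera coordinates, as OpenCV has them. Camera axes: x right, y down, z forward; pixel columns grow to the right and rows downward; lengths in m; the calibration is good to about 2 mm. A picture is of the moment at which its call begins: read the wrist's pose just before it. camera_info takes no time and is no camera call; for the wrist camera it gives the pose at the moment of the call.
- r.finish_job(): hands the job in, once; it reports no verdict.
Trained networks look in the newest picture that a camera, given by its name, has taken for a name from the list of things; names that differ only in an ending like _2 or _b are one class to them, and where a whole thing is asked for, a point or a joint stands for the part that bears it (a point fixed in the world has none). Each returns a list of dicts, best first, with "score" (0 to 1); they miss things now and then, are a little off and sometimes report something else, mostly with a low value. They report only what shows in the picture. A call takes as long as a camera call.
- r.recognise(camera, query): "centre" ([x, y, z] in m, in world coordinates, good to about 4 mm: the middle of the surface that is visible of it).
- r.cut_out(camera, query): "pixels" (480x640 bool, what is visible of it).
- r.mark_of(camera, query): "centre" ([x, y, z] in m, in world coordinates, good to about 4 mm: a listed point, or the origin of a listed thing).
The state is a dict: "t": time; "joints": joint angles; "qd": joint speeds; "tau": joint torques, N m; "tool_pos": TCP position; "orientation": TCP orientation; "contact_force": force on the tool from outside, world axes, zero at the start; "wrist_torque": the same for the moment, N m; "opening": opening from 0.0 (shut) to 1.0 (fully open).
Only numpy, scipy, OpenCV 4.12 (cv2) and the standard library are available. Lean on these libraries where they do the work, as an engineer would, in place of code of your own. Each camera call takes 0.05 s, during which the arm holds its last target.

### The job

The capped square tube hides a heavy slug in one end and both ends look alike; lifting it off-centre tells which end is heavy. Lay the tube lengthwise in the sloping bench rest with its heavy end down, at or close to the foot stop, and let go so that it stays there; carry it there rather than dropping it, and leave the bottle, the tape roll and the other things on the bench where they are.

Things in the scene. Friction and masses are not known exactly. Their poses are not given: they have to be found in the camera images.
- tube: loose closed aluminium tube, 140 x 30 x 30 mm, square section, a 12 mm black cap at each end, flat on the bench in front of the vice, beside the rest (on either side of it). Origin at the middle of its underside, x along its length. About 0.29 kg (0.25 to 0.35). A slug in one end, +x or -x by chance, puts its centre of mass 20 to 26 mm from the middle towards that end; nothing outside shows which.
- tube_mid (a point): centre of the tube: middle of its length and of its section, 15 mm from every side face, 70 mm from either end face; x runs along the length
- rest: grey steel rest fixed to the bench, base plate 112 x 66 x 10 mm; origin at the centre of its underside, on the bench. A straight channel along its x axis rises towards +x at 22 degrees (0.384 rad): floor 64 mm long, from a foot stop at the low end (-x, nearest the robot) to the open upper end. With its heavy end up the tube tips out over the upper end; it does not slide down by itself.
- rest_foot (a point): point where channel floor and foot stop meet, on the middle line; 24 mm above the bench. Axes as the rest's. The cheeks of the channel are 40 mm apart, 8 mm thick and stand 20 mm above its floor; the foot stop is 56 mm wide and stands 34 mm above the floor. The tube, being longer than the channel, overhangs its upper end in free air.
- rest_seat (a point): where tube_mid comes when the tube lies fully seated in the rest with its end face on the foot stop: 23 mm ahead (+x) of the rest's origin, 64 mm above the bench. x points up the slope along the channel, z square to the channel floor (upwards), y across.
- flux_bottle: small white bottle with a blue cap, 48 mm across and 84 mm tall, standing upright to the right of the work, beside the helmet; origin at the centre of the underside; a bystander
- tape_roll: grey roll of tape, 96 mm across and 48 mm high, lying flat on the robot's side of the work; origin at the centre of the underside; a bystander

How it is judged:
By the outcome, as a careful person would: the job done as asked, in the order asked, and still so for the second after the job is handed in, with the robot touching nothing.
It also fails if it takes over 64 s, if anything falls off the work surface, if the arm or the gripper's body presses on something with over 40 N, if the wrist force passes 120 N, or if a joint passes its speed limit or range.

## Working session

There is one attempt and no reset: what is moved stays moved. The work goes in short steps, Python scripts to look and compute and a shell command to move; the robot and the scene stay as the last step left them, time stands still between calls to the robot, and variables do not carry over. Pictures are saved under pics/ and viewed, and the job is handed in when it is done.

```bash
mkdir -p pics; ls; python3 - <<'E'
from cell import r
import cv2,numpy as np
for c in ["scene","side","wrist"]:
    im=r.capture(c); cv2.imwrite(f"pics/{c}0.png",im[:,:,::-1])
    for q in ["tube","tube_mid","rest","rest_foot","rest_seat","flux_bottle","tape_roll"]:
        for f in (r.mark_of,):
            try:
                d=f(c,q)
                print(c,q,[(np.round(x["centre"],4).tolist(),round(x["score"],2)) for x in d[:2]])
            except Exception as e: print(c,q,e)
o=r.get_obs();print(o["t"],o["tool_pos"],o["orientation"],o["opening"],o["contact_force"],o["wrist_torque"])
E
```

```text
pics
scene tube [([0.3879, 0.2685, 0.0011], 0.88)]
scene tube_mid [([0.3883, 0.2706, 0.0137], 0.62)]
scene rest [([0.4116, 0.4021, -0.0014], 0.55)]
scene rest_foot [([0.3754, 0.3867, 0.0204], 0.82)]
scene rest_seat [([0.4264, 0.4127, 0.0629], 0.9), ([0.2557, 0.3058, 0.0002], 0.31)]
scene flux_bottle [([0.3501, 0.1531, -0.0021], 0.63)]
scene tape_roll [([0.2542, 0.3046, -0.0015], 0.81)]
side tube [([0.3891, 0.2698, 0.0018], 0.97)]
side tube_mid [([0.3912, 0.2698, 0.0127], 0.91)]
side rest [([0.4098, 0.4003, -0.0012], 0.66)]
side rest_foot [([0.3799, 0.386, 0.0246], 0.9)]
side rest_seat [([0.429, 0.4151, 0.0668], 0.75)]
side flux_bottle [([0.3449, 0.1527, 0.0005], 0.63)]
side tape_roll [([0.2574, 0.3089, -0.0018], 0.74)]
wrist tube []
wrist tube_mid []
wrist rest []
wrist rest_foot []
wrist rest_seat []
wrist flux_bottle []
wrist tape_roll []
1.2 [ 0.27085799 -0.59088583  0.17595773] [-1.24342175e-05  8.41621594e-01 -5.40067674e-01  2.39742763e-06] 0.9983166530576881 [ 0.89095612 -0.62407975  0.84769998] [-0.02793357 -0.00035044  0.0257682 ]
```

View pics/scene0.png

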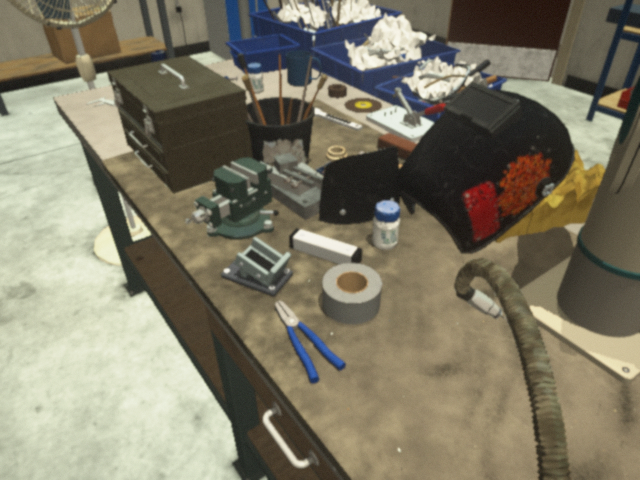

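View pics/side0.png

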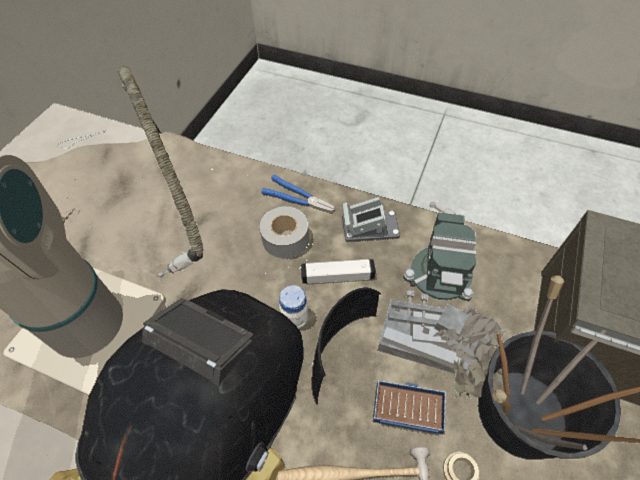

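```bash
cat > h.py <<'E'
import cv2,numpy as np
from cell import r
from scipy.optimize import minimize
def P(ci,X):
    p,_=cv2.projectPoints(np.asarray(X,float).reshape(-1,1,3),np.array(ci["rvec"],float),np.array(ci["tvec"],float),np.array(ci["K"],float),None); return p[:,0]
def box(a,b): return np.array([[x,y,z] for x in(a[0],b[0]) for y in(a[1],b[1]) for z in(a[2],b[2])])
def place(X,x,y,yaw,z=0):
    c,s=np.cos(yaw),np.sin(yaw); return X@np.array([[c,s,0],[-s,c,0],[0,0,1]])+[x,y,z]
TUBE=[box((-.07,-.015,0),(.07,.015,.03))]
t=np.deg2rad(22);c,s=np.cos(t),np.sin(t)
def slope(X): # (u,v,w)->rest frame
    return np.c_[-.0363+X[:,0]*c-X[:,2]*s, X[:,1], .024+X[:,0]*s+X[:,2]*c]
REST=[box((-.056,-.033,0),(.056,.033,.01)),slope(box((0,-.028,-.006),(.064,-.02,.02))),slope(box((0,.02,-.006),(.064,.028,.02))),slope(box((-.008,-.028,-.006),(0,.028,.034))),slope(box((0,-.028,-.008),(.064,.028,0)))]
def sil(ci,parts,p,S=4):
    m=np.zeros((480*S,640*S),np.uint8)
    for b in parts:
        q=P(ci,place(b,*p)); cv2.fillConvexPoly(m,cv2.convexHull(np.round((q+.5)*S).astype(np.int32)),1)
    return cv2.resize(m.astype(np.float32),(640,480),interpolation=cv2.INTER_AREA)
def fit(parts,masks,p0):
    def cost(p):
        k=0
        for ci,m in masks:
            a=sil(ci,parts,p); k+=1-np.minimum(a,m).sum()/np.maximum(a,m).sum()
        return k/len(masks)
    best=None
    for dy in (-.25,0,.25):
        o=minimize(cost,p0,method="Nelder-Mead",options=dict(initial_simplex=np.array(p0)+np.array([[0,0,dy],[.01,0,dy],[0,.01,dy],[0,0,dy+.15]]),maxiter=120))
        if best is None or o.fun<best.fun: best=o
    return best.x,best.fun
E
cat > m.py <<'E'
from h import *
ims={};ci={}
for c_ in("scene","side"): ims[c_]=r.capture(c_);ci[c_]=r.camera_info(c_)
for n,parts,p0 in(("tube",TUBE,[.389,.27,.2]),("rest",REST,[.411,.401,.5])):
    M=[]
    for c_ in ims:
        d=r.cut_out(c_,n)
        if d: m=d[0]["pixels"].astype(np.float32); M.append((ci[c_],m)); print(n,c_,d[0]["score"],m.sum())
    for sub in ([M]+[[x] for x in M]): 
        x,f=fit(parts,sub,p0);print(n,np.round(x,4),round(f,3))
        if sub is M: best=x
    for c_ in ims:
        for b in parts:
            q=P(ci[c_],place(b,*best)); cv2.polylines(ims[c_],[cv2.convexHull(np.round(q*16).astype(np.int32))],True,(255,0,0),1,cv2.LINE_AA,4)
a=ims["scene"][200:320,200:400];b=ims["side"][160:310,250:450]
cv2.imwrite("pics/fit0.png",np.hstack([cv2.resize(a,(400,240)),cv2.resize(b,(400,300))[:240]])[:,:,::-1])
E
python3 m.py; python3 - <<'E'
import cv2
E
```

```text
tube scene 0.91 1459.0
tube side 0.88 1483.0
tube [0.3853 0.2677 0.4531] 0.107
tube [0.3859 0.2679 0.4143] 0.138
tube [0.3848 0.2677 0.4482] 0.068
rest scene 0.98 2484.0
rest side 0.65 1982.0
rest [0.4072 0.4019 0.4581] 0.047
rest [0.4084 0.4011 0.4484] 0.046
rest [0.4069 0.4021 0.4645] 0.042
```

View pics/fit0.png

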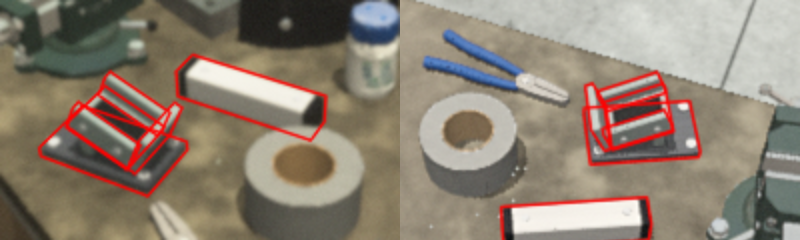

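```bash
python3 - <<'E'
from h import *
def tri(a,b):
    Ms=[]
    for n in("scene","side"):
        ci=r.camera_info(n);R=cv2.Rodrigues(np.array(ci["rvec"],float))[0];Ms.append(np.array(ci["K"])@np.c_[R,np.array(ci["tvec"]).ravel()])
    X=cv2.triangulatePoints(Ms[0],Ms[1],np.array(a,float),np.array(b,float));X=(X[:3]/X[3]).ravel()
    return X.round(3),P(r.camera_info("scene"),X).round(),P(r.camera_info("side"),X).round()
for n in("scene","side"):
    ci=r.camera_info(n);R=cv2.Rodrigues(np.array(ci["rvec"],float))[0];print(n,"pos",-R.T@np.array(ci["tvec"]).ravel())
for nm,a,b in[("bot",(320,222),(380,313)),("top",(323,167),(378,289)),("helmet box corner L",(432,113),(146,330)),("helmet box R",(519,95),(253,340)),("vice top",(240,165),(452,215)),("hosetip",(497,312),(165,272))]: print(nm,*tri(a,b))
a=r.capture("scene");b=r.capture("side")
cv2.imwrite("pics/z1.png",cv2.resize(a[80:260,380:620],(800,600))[:,:,::-1]);cv2.imwrite("pics/z2.png",cv2.resize(b[200:410,180:460],(800,600))[:,:,::-1])
E
```

```text
scene pos [-0.19786043  0.69349108  0.58283918]
side pos [ 0.53476045 -0.16073953  0.76646059]
bot [ 0.482  0.216 -0.001] [[317. 221.]] [[376. 315.]]
top [0.479 0.201 0.121] [[323. 167.]] [[378. 289.]]
helmet box corner L [0.304 0.013 0.251] [[472. 108.]] [[207. 316.]]
helmet box R [ 0.318 -0.035  0.269] [[486.  89.]] [[192. 348.]]
vice top [0.547 0.352 0.152] [[235. 162.]] [[446. 220.]]
hosetip [0.083 0.145 0.018] [[500. 312.]] [[168. 272.]]
```

View pics/z2.png

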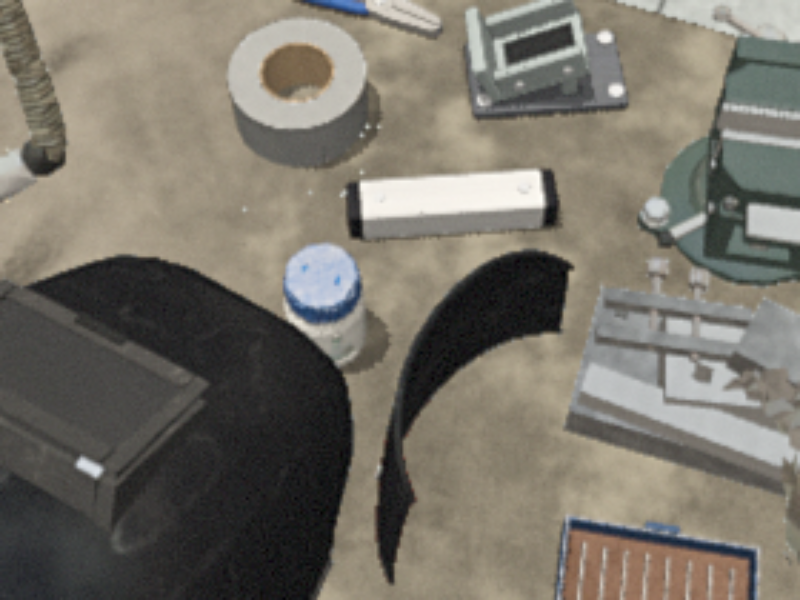

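View pics/z1.png

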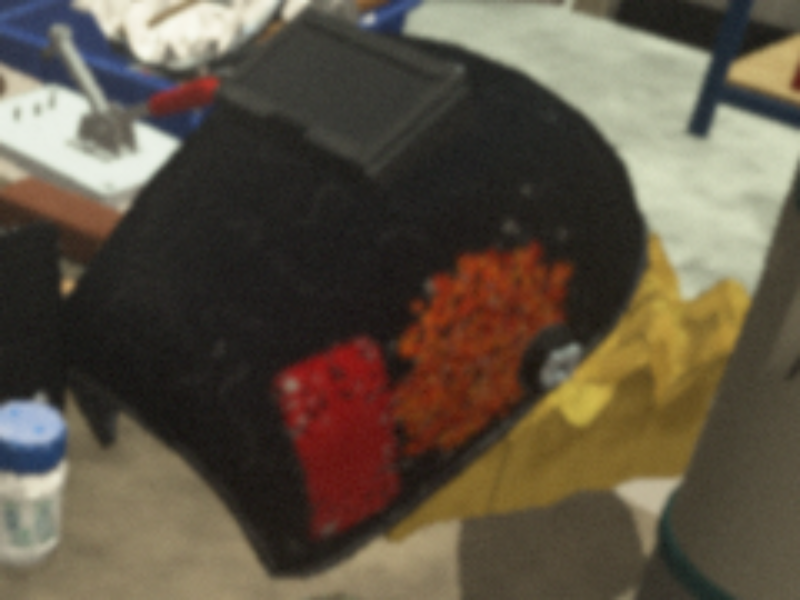

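```bash
python3 - <<'E'
from h import *
def ray(n,p,z):
    ci=r.camera_info(n);R=cv2.Rodrigues(np.array(ci["rvec"],float))[0];C=-R.T@np.array(ci["tvec"]).ravel()
    d=R.T@np.linalg.inv(np.array(ci["K"]))@[*p,1]; return (C+d*(z-C[2])/d[2]).round(3)
for p in[(378,290),(365,288),(350,293),(335,305),(325,320),(320,340),(314,370)]: print("shield top",p,ray("side",p,.12))
for p in[(320,340),(285,305),(300,325),(303,345)]: print("helmet edge",p,ray("side",p,.1),ray("side",p,.2))
import itertools
Ms=[]
for n in("scene","side"):
    ci=r.camera_info(n);R=cv2.Rodrigues(np.array(ci["rvec"],float))[0];Ms.append(np.array(ci["K"])@np.c_[R,np.array(ci["tvec"]).ravel()])
for a in[(471,83),(519,101),(491,132),(446,105)]:
  for b in[(175,297),(253,340),(213,385),(143,335)]:
    X=cv2.triangulatePoints(Ms[0],Ms[1],np.array(a,float),np.array(b,float));X=(X[:3]/X[3]).ravel()
    e=np.abs(P(r.camera_info("scene"),X)-a).max()
    if e<8: print(a,b,X.round(3),e)
for yaw in [.45]:
  d=np.array([-np.sin(yaw),np.cos(yaw)]);t=np.array([np.cos(yaw),np.sin(yaw)])
  for off in(-.015,0,.015):
    print(off,[(np.array([.386,.268])+off*t+a*.0885*d+b*.0375*t).round(3).tolist() for a,b in((-1,-1),(-1,1),(1,1),(1,-1))])
E
```

```text
shield top (378, 290) [0.48  0.199 0.12 ]
shield top (365, 288) [0.459 0.195 0.12 ]
shield top (350, 293) [0.44  0.177 0.12 ]
shield top (335, 305) [0.425 0.149 0.12 ]
shield top (325, 320) [0.42  0.119 0.12 ]
shield top (320, 340) [0.425 0.086 0.12 ]
shield top (314, 370) [0.434 0.04  0.12 ]
helmet edge (320, 340) [0.422 0.093 0.1  ] [0.439 0.055 0.2  ]
helmet edge (285, 305) [0.346 0.128 0.1  ] [0.374 0.085 0.2  ]
helmet edge (300, 325) [0.383 0.105 0.1  ] [0.406 0.065 0.2  ]
helmet edge (303, 345) [0.4   0.076 0.1  ] [0.42 0.04 0.2 ]
(471, 83) (213, 385) [ 0.363 -0.059  0.261] 2.6250856832349996
(519, 101) (143, 335) [ 0.253 -0.042  0.266] 0.06549010259379884
(491, 132) (175, 297) [0.245 0.029 0.232] 1.018394913154168
(491, 132) (213, 385) [ 0.317 -0.054  0.183] 7.204529307055452
(446, 105) (253, 340) [0.366 0.01  0.235] 1.0956333384999652
-0.015 [[0.377, 0.165], [0.445, 0.198], [0.368, 0.357], [0.3, 0.325]]
0 [[0.391, 0.172], [0.458, 0.205], [0.381, 0.364], [0.314, 0.331]]
0.015 [[0.404, 0.179], [0.472, 0.211], [0.395, 0.371], [0.327, 0.338]]
```

```bash
python3 -m jog '[{"z":0.06},{"x":0.01,"z":0.12},{"x":0.03,"y":0.02,"z":0.17},{"x":0.06,"y":0.06,"z":0.2},{"x":0.09,"y":0.11,"z":0.21},{"x":0.12,"y":0.16,"z":0.22},{"x":0.15,"y":0.21,"z":0.22},{"x":0.18,"y":0.26,"z":0.22},{"x":0.21,"y":0.31,"z":0.22},{"x":0.22,"y":0.37,"z":0.22},{"x":0.23,"y":0.43,"z":0.22},{"x":0.23,"y":0.49,"z":0.22},{"x":0.23,"y":0.55,"z":0.22},{"x":0.22,"y":0.61,"z":0.22},{"x":0.2,"y":0.66,"z":0.22},{"x":0.18,"y":0.71,"z":0.22},{"x":0.16,"y":0.76,"z":0.22},{"x":0.14,"y":0.81,"z":0.2},{"x":0.115,"y":0.859,"z":0.15},{"x":0.115,"y":0.859,"z":0.1}]'; python3 - <<'E'
from cell import r
o=r.get_obs();print(o["joints"])
E
```

```text
[ 1.07519961  0.62839826  0.03850955  1.51742184 -0.02699331  0.99631034
 -0.02001613]validation failed for argument at $[0]...
```

```bash
python3 -m jog '[{"x":0,"y":0,"z":0.06,"rx":0,"ry":0,"rz":0,"grip":1},{"x":0.01,"y":0,"z":0.12,"rx":0,"ry":0,"rz":0,"grip":1}]'; python3 -m jog --help | head -30
```

```text
t: 1.85
tool_pos: [0.2797, -0.5908, 0.297]
orientation: [-0.0, 0.841, -0.541, -0.001]
contact_force: [0.7, -0.8, -0.9]
opening: 1.001invalid input: not JSON, or not a number
```

```bash
python3 -m jog '[{"x":0.02,"y":0.02,"z":0.05,"rx":0,"ry":0,"rz":0,"grip":1},{"x":0.05,"y":0.06,"z":0.08,"rx":0,"ry":0,"rz":0,"grip":1},{"x":0.08,"y":0.11,"z":0.1,"rx":0,"ry":0,"rz":0,"grip":1},{"x":0.11,"y":0.16,"z":0.1,"rx":0,"ry":0,"rz":0,"grip":1},{"x":0.14,"y":0.21,"z":0.1,"rx":0,"ry":0,"rz":0,"grip":1},{"x":0.17,"y":0.26,"z":0.1,"rx":0,"ry":0,"rz":0,"grip":1},{"x":0.2,"y":0.31,"z":0.1,"rx":0,"ry":0,"rz":0,"grip":1},{"x":0.21,"y":0.37,"z":0.1,"rx":0,"ry":0,"rz":0,"grip":1},{"x":0.22,"y":0.43,"z":0.1,"rx":0,"ry":0,"rz":0,"grip":1},{"x":0.22,"y":0.49,"z":0.1,"rx":0,"ry":0,"rz":0,"grip":1},{"x":0.22,"y":0.55,"z":0.1,"rx":0,"ry":0,"rz":0,"grip":1},{"x":0.21,"y":0.61,"z":0.1,"rx":0,"ry":0,"rz":0,"grip":1},{"x":0.19,"y":0.66,"z":0.1,"rx":0,"ry":0,"rz":0,"grip":1},{"x":0.17,"y":0.71,"z":0.1,"rx":0,"ry":0,"rz":0,"grip":1},{"x":0.15,"y":0.76,"z":0.1,"rx":0,"ry":0,"rz":0,"grip":1},{"x":0.13,"y":0.81,"z":0.08,"rx":0,"ry":0,"rz":0.02,"grip":1},{"x":0.105,"y":0.859,"z":0.05,"rx":0,"ry":0,"rz":0.02,"grip":1},{"x":0.105,"y":0.859,"z":0,"rx":0,"ry":0,"rz":0.02,"grip":1}]'; python3 - <<'E'
from cell import r
o=r.get_obs();print(o["joints"])
E
```

```text
t: 4.1
tool_pos: [0.3842, 0.2734, 0.2965]
orientation: [-0.003, 0.849, -0.528, -0.0]
contact_force: [1.4, -1.1, 0.7]
opening: 1.003
[-0.37141033  0.25256567 -0.38895505  1.81224203  0.10525088  1.09164022
 -1.91022359]
```

```bash
python3 - <<'E'
from h import *
ci=r.camera_info("wrist");im=r.capture("wrist")
for n,parts,p0 in(("tube",TUBE,[.386,.268,.45]),("rest",REST,[.407,.402,.457])):
    d=r.cut_out("wrist",n)
    if d:
        m=d[0]["pixels"].astype(np.float32); print(n,d[0]["score"],m.sum(),fit(parts,[(ci,m)],p0))
    for b in parts:
        cv2.polylines(im,[cv2.convexHull(np.round(P(ci,place(b,*p0))*16).astype(np.int32))],True,(255,0,0),1,cv2.LINE_AA,4)
o=r.get_obs();tp=P(ci,[o["tool_pos"]])[0];print(tp,o["t"],o["tool_pos"],o["wrist_torque"])
cv2.imwrite("pics/w1.png",im[:,:,::-1])
E
```

```text
tube 0.66 2588.0 (array([0.38542342, 0.2698637 , 0.44470281]), np.float64(0.0651140809059143))
rest 0.61 5697.0 (array([0.4066438 , 0.40277683, 0.4565053 ]), np.float64(0.02145165205001831))
[337.31101279 275.9674376 ] 4.25 [0.38470502 0.26693351 0.29485575] [ 0.03702671  0.01175141 -0.0361519 ]
```

View pics/w1.png

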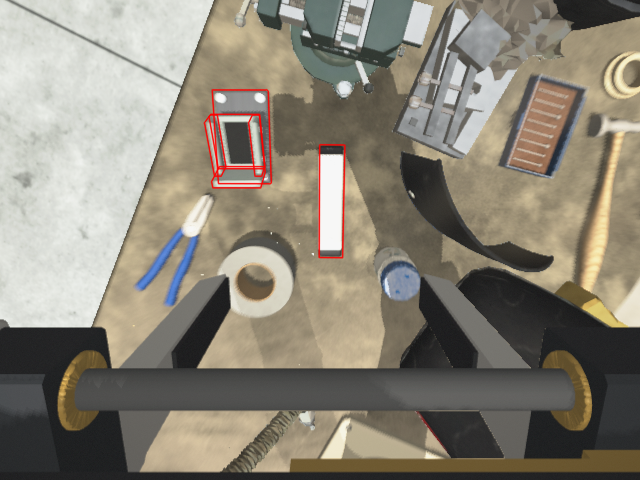

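```bash
python3 -m jog '[{"x":0,"y":0.001,"z":-0.06,"rx":0,"ry":0,"rz":0,"grip":1},{"x":0,"y":0.001,"z":-0.12,"rx":0,"ry":0,"rz":0,"grip":1},{"x":0,"y":0.001,"z":-0.17,"rx":0,"ry":0,"rz":0,"grip":1},{"x":0,"y":0.001,"z":-0.21,"rx":0,"ry":0,"rz":0,"grip":1},{"x":0,"y":0.001,"z":-0.24,"rx":0,"ry":0,"rz":0,"grip":1},{"x":0,"y":0.001,"z":-0.26,"rx":0,"ry":0,"rz":0,"grip":1},{"x":0,"y":0.001,"z":-0.275,"rx":0,"ry":0,"rz":0,"grip":1},{"x":0,"y":0.001,"z":-0.281,"rx":0,"ry":0,"rz":0,"grip":1},{"x":0,"y":0.001,"z":-0.281,"rx":0,"ry":0,"rz":0,"grip":1}]';python3 - <<'E'
from h import *
o=r.get_obs();print(o["wrist_torque"],o["contact_force"])
im=r.capture("side");cv2.imwrite("pics/s2.png",cv2.resize(im[100:400,200:600],(800,600))[:,:,::-1])
E
```

```text
t: 5.38
tool_pos: [0.3875, 0.2695, 0.0157]
orientation: [-0.001, 0.847, -0.532, 0.001]
contact_force: [0.4, -0.5, -0.0]
opening: 0.998
[ 0.04706185 -0.00687132  0.02087515] [ 0.36055413 -0.53214041 -0.01326621]
```

View pics/s2.png

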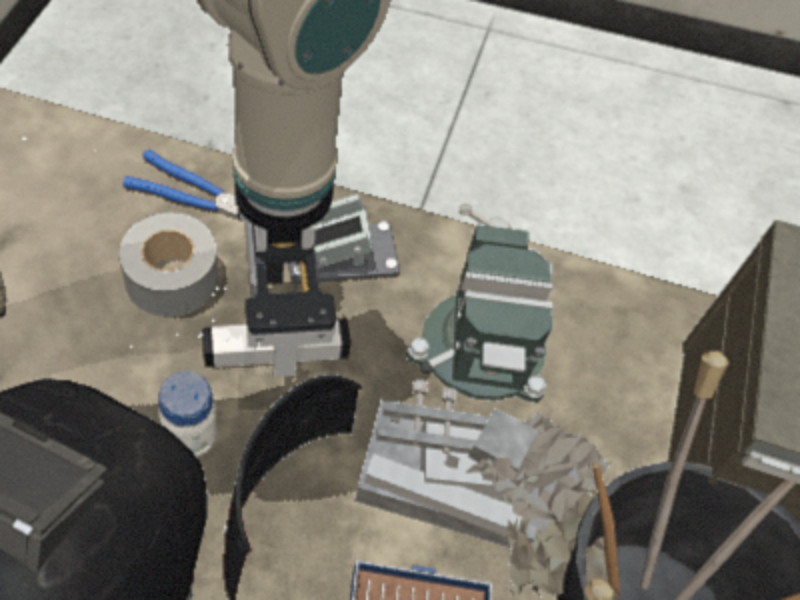

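```bash
python3 -m jog '[{"x":0,"y":0,"z":0,"rx":0,"ry":0,"rz":0,"grip":-1},{"x":0,"y":0,"z":0,"rx":0,"ry":0,"rz":0,"grip":-1},{"x":0,"y":0,"z":0,"rx":0,"ry":0,"rz":0,"grip":-1},{"x":0,"y":0,"z":0,"rx":0,"ry":0,"rz":0,"grip":-1},{"x":0,"y":0,"z":0,"rx":0,"ry":0,"rz":0,"grip":-1},{"x":0,"y":0,"z":0,"rx":0,"ry":0,"rz":0,"grip":-1},{"x":0,"y":0,"z":0,"rx":0,"ry":0,"rz":0,"grip":-1},{"x":0,"y":0,"z":0,"rx":0,"ry":0,"rz":0,"grip":-1}]';python3 - <<'E'
from h import *
o=r.get_obs();print(o["wrist_torque"],o["contact_force"])
E
```

```text
t: 6.42
tool_pos: [0.3859, 0.2691, 0.015]
orientation: [-0.0, 0.847, -0.532, 0.0]
contact_force: [0.3, -0.4, -0.5]
opening: 0.183
[-0.07180026 -0.05589444  0.00077417] [ 0.27018431 -0.43208716 -0.48635541]
```

```bash
python3 - <<'E'
from h import *
print(r.get_obs()["opening"])
im=r.capture("side");cv2.imwrite("pics/s3.png",cv2.resize(im[200:320,260:420],(800,600))[:,:,::-1])
print(r.get_obs()["opening"])
E
```

```text
0.18304860460588382
0.14513746275943518
```

View pics/s3.png

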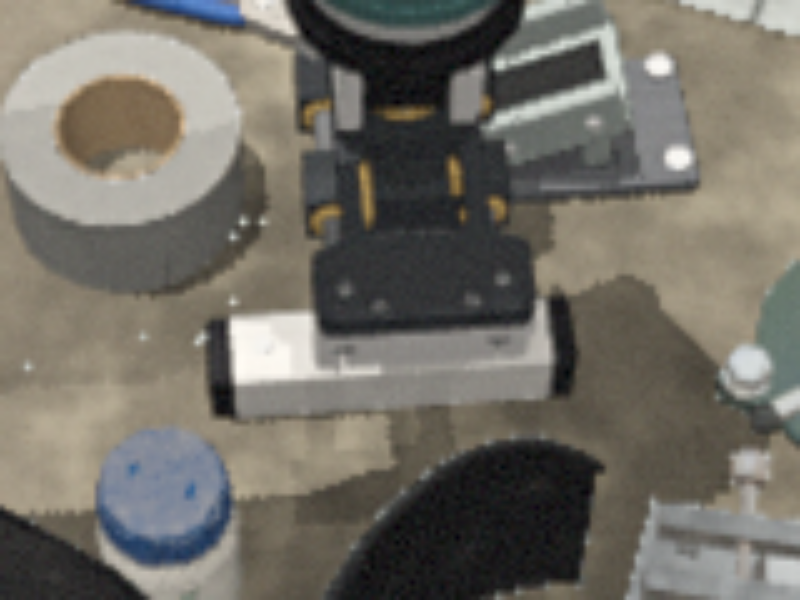

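```bash
python3 - <<'E'
from h import *
im=r.capture("wrist");cv2.imwrite("pics/w3.png",im[:,:,::-1])
a=r.capture("scene");cv2.imwrite("pics/c3.png",cv2.resize(a[130:310,210:450],(800,600))[:,:,::-1])
o=r.get_obs();print(o["opening"],o["contact_force"],o["t"])
E
```

```text
0.05738888889888317 [-0.36450087 -0.38089208 -0.56959546] 6.575
```

View pics/w3.png

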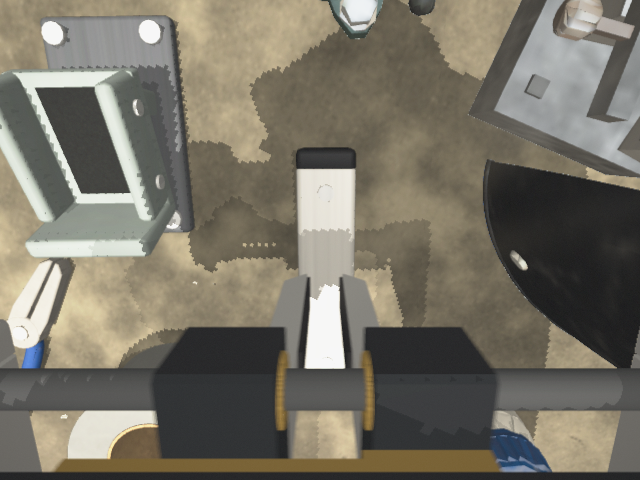

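View pics/c3.png

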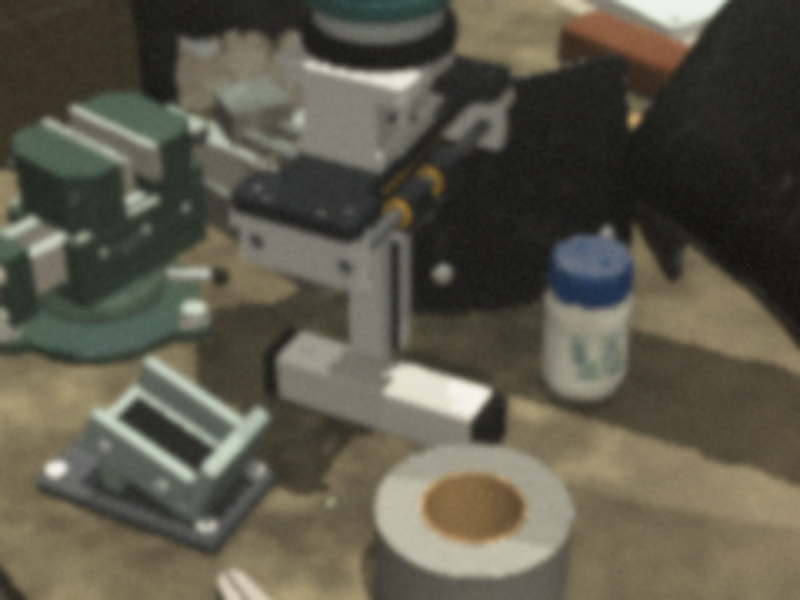

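```bash
python3 - <<'E'
from h import *
o=r.get_obs();x,y,z=o["tool_pos"];print(o["tool_pos"])
ci=r.camera_info("scene")
for h in(.0,.015,.03,.04,.05): print(h,P(ci,[[x,y,h]])[0].round(1))
im=r.capture("scene")
for h,c in((.015,(255,0,0)),(.03,(0,255,0)),(.045,(0,0,255))):
    p=P(ci,[[x,y,h]])[0]; cv2.circle(im,tuple(int(v*16) for v in p),16,c,-1,cv2.LINE_AA,4)
d=r.cut_out("scene","tube");
for b in TUBE: cv2.polylines(im,[cv2.convexHull(np.round(P(ci,place(b,.3855,.269,.447))*16).astype(np.int32))],True,(255,0,255),1,cv2.LINE_AA,4)
cv2.imwrite("pics/c4.png",cv2.resize(im[200:275,280:380],(800,600))[:,:,::-1])
ci=r.camera_info("wrist");im=r.capture("wrist")
for X in [[x,y,.03],[x,y,.015]]: print(P(ci,[X]))
print("tubew top corners",P(ci,place(TUBE[0],.3855,.269,.447)).round(0).tolist())
print(r.get_obs()["opening"])
E
```

```text
[0.38588315 0.26912341 0.01497461]
0.0 [323.7 254.1]
0.015 [323.6 247.8]
0.03 [323.6 241.4]
0.04 [323.6 237.1]
0.05 [323.5 232.7]
[[326.95865621 282.22619366]]
[[326.82955451 272.83605294]]
tubew top corners [[349.0, 368.0], [352.0, 397.0], [303.0, 367.0], [300.0, 397.0], [354.0, 146.0], [358.0, 147.0], [300.0, 146.0], [297.0, 147.0]]
0.005117065456606939
```

View pics/c4.png

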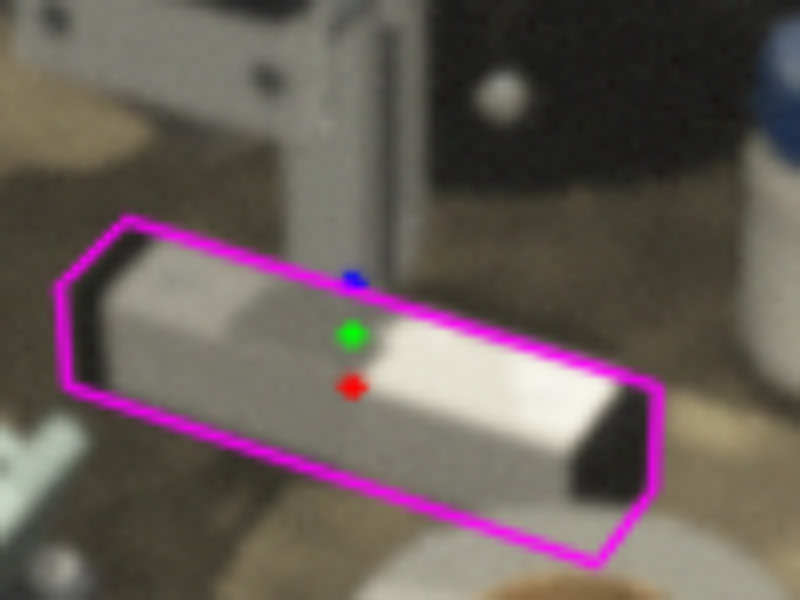

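```bash
python3 - <<'E'
from h import *
ci=r.camera_info("side")
d=np.array([-np.sin(.447),np.cos(.447),0]);t=np.array([np.cos(.447),np.sin(.447),0])
for h in(.005,.015,.03,.045,.06):
  for w in(.047,.0595): 
    X=np.array([.3875,.2695,h])-w*d; print(h,w,P(ci,[X-.008*t,X+.008*t]).round(1).tolist())
ci=r.camera_info("wrist");x,y,z=r.get_obs()["tool_pos"]
for dz in(0,.015,.03,.045):
  for w in(0,.047,.0595):
    X=np.array([x,y,z+dz])+w*d; print("w",dz,w,P(ci,[X-.008*t,X+.008*t]).round(0).tolist())
im=r.capture("wrist");cv2.imwrite("pics/w5.png",im[:,:,::-1]);print(r.get_obs()["opening"])
E
```

```text
0.005 0.047 [[336.4, 295.3], [344.9, 294.7]]
0.005 0.0595 [[336.9, 301.2], [345.5, 300.7]]
0.015 0.047 [[336.5, 292.7], [345.0, 292.2]]
0.015 0.0595 [[337.0, 298.7], [345.7, 298.1]]
0.03 0.047 [[336.6, 288.8], [345.3, 288.3]]
0.03 0.0595 [[337.2, 294.8], [345.9, 294.3]]
0.045 0.047 [[336.7, 284.8], [345.6, 284.2]]
0.045 0.0595 [[337.3, 290.9], [346.2, 290.3]]
0.06 0.047 [[336.9, 280.6], [345.8, 280.1]]
0.06 0.0595 [[337.5, 286.8], [346.5, 286.2]]
w 0 0 [[327.0, 286.0], [327.0, 259.0]]
w 0 0.047 [[245.0, 286.0], [243.0, 259.0]]
w 0 0.0595 [[223.0, 286.0], [221.0, 259.0]]
w 0.015 0 [[327.0, 296.0], [327.0, 268.0]]
w 0.015 0.047 [[239.0, 296.0], [238.0, 268.0]]
w 0.015 0.0595 [[216.0, 296.0], [214.0, 268.0]]
w 0.03 0 [[327.0, 308.0], [327.0, 278.0]]
w 0.03 0.047 [[233.0, 308.0], [231.0, 277.0]]
w 0.03 0.0595 [[208.0, 308.0], [205.0, 277.0]]
w 0.045 0 [[327.0, 322.0], [327.0, 289.0]]
w 0.045 0.047 [[225.0, 321.0], [223.0, 289.0]]
w 0.045 0.0595 [[198.0, 321.0], [195.0, 289.0]]
0.00635032590356643
```

View pics/w5.png

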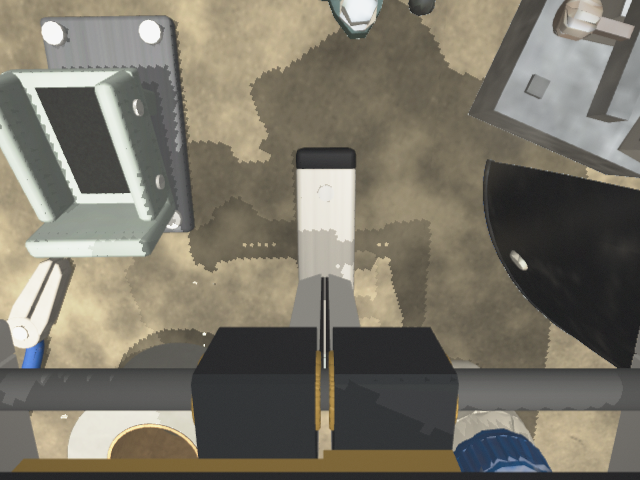

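```bash
python3 -m jog '[{"x":0,"y":0,"z":0,"rx":0,"ry":0,"rz":0,"grip":0.4},{"x":0,"y":0,"z":0,"rx":0,"ry":0,"rz":0,"grip":0.4},{"x":0,"y":0,"z":0,"rx":0,"ry":0,"rz":0,"grip":0.4},{"x":0,"y":0,"z":0,"rx":0,"ry":0,"rz":0,"grip":0.4},{"x":0,"y":0,"z":0,"rx":0,"ry":0,"rz":0,"grip":0.4},{"x":0,"y":0,"z":0,"rx":0,"ry":0,"rz":0,"grip":0.4},{"x":0,"y":0,"z":0,"rx":0,"ry":0,"rz":0,"grip":0.4},{"x":0,"y":0,"z":0,"rx":0,"ry":0,"rz":0,"grip":0.4},{"x":0,"y":0,"z":-0.01,"rx":0,"ry":0,"rz":0,"grip":0.4},{"x":0,"y":0,"z":-0.02,"rx":0,"ry":0,"rz":0,"grip":0.4},{"x":0,"y":0,"z":-0.028,"rx":0,"ry":0,"rz":0,"grip":0.4},{"x":0,"y":0,"z":-0.028,"rx":0,"ry":0,"rz":0,"grip":0.4}]'
python3 - <<'E'
from h import *
a=r.capture("scene");cv2.imwrite("pics/c6.png",cv2.resize(a[130:310,210:450],(800,600))[:,:,::-1])
E
```

```text
t: 8.28
tool_pos: [0.3852, 0.2687, -0.0139]
orientation: [0.001, 0.847, -0.532, -0.0]
contact_force: [1.3, 0.7, -0.7]
opening: 0.701
```

View pics/c6.png

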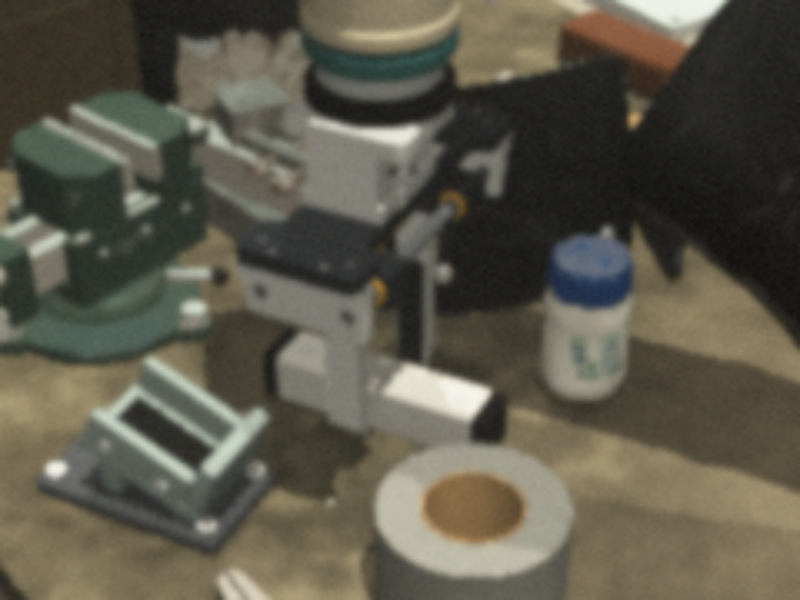

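Confirmed: the fingers really end about 30 mm short of the stated TCP; they now straddle the tube without touching the bench. Close.

```bash
python3 -m jog '[{"x":0,"y":0,"z":0,"rx":0,"ry":0,"rz":0,"grip":-1},{"x":0,"y":0,"z":0,"rx":0,"ry":0,"rz":0,"grip":-1},{"x":0,"y":0,"z":0,"rx":0,"ry":0,"rz":0,"grip":-1},{"x":0,"y":0,"z":0,"rx":0,"ry":0,"rz":0,"grip":-1},{"x":0,"y":0,"z":0,"rx":0,"ry":0,"rz":0,"grip":-1},{"x":0,"y":0,"z":0,"rx":0,"ry":0,"rz":0,"grip":-1},{"x":0,"y":0,"z":0,"rx":0,"ry":0,"rz":0,"grip":-1}]';python3 - <<'E'
from h import *
o=r.get_obs();print(o["wrist_torque"],o["contact_force"],o["orientation"])
E
```

```text
t: 9.2
tool_pos: [0.3861, 0.269, -0.0129]
orientation: [-0.0, 0.847, -0.532, 0.0]
contact_force: [-0.0, -0.2, 3.0]
opening: 0.316
[-0.23364616 -0.07905861 -0.01844152] [-0.01603641 -0.21032581  3.0081728 ] [-5.81484362e-05  8.46942110e-01 -5.31685091e-01  1.54336968e-04]
```

```bash
python3 -m jog '[{"x":0,"y":0,"z":0.015,"rx":0,"ry":0,"rz":0,"grip":-1},{"x":0,"y":0,"z":0.04,"rx":0,"ry":0,"rz":0,"grip":-1},{"x":0,"y":0,"z":0.08,"rx":0,"ry":0,"rz":0,"grip":-1},{"x":0,"y":0,"z":0.12,"rx":0,"ry":0,"rz":0,"grip":-1},{"x":0,"y":0,"z":0.14,"rx":0,"ry":0,"rz":0,"grip":-1},{"x":0,"y":0,"z":0.14,"rx":0,"ry":0,"rz":0,"grip":-1},{"x":0,"y":0,"z":0.14,"rx":0,"ry":0,"rz":0,"grip":-1}]';python3 - <<'E'
from h import *
for i in range(4):
    o=r.get_obs();print(o["wrist_torque"].round(3),o["contact_force"].round(2))
    t=np.array([np.cos(.447),np.sin(.447),0]);d=np.array([-t[1],t[0],0]);print(o["wrist_torque"]@t,o["wrist_torque"]@d)
    im=r.capture(["scene","side","wrist","scene"][i]); cv2.imwrite(f"pics/l{i}.png",im[:,:,::-1])
a=cv2.imread("pics/l0.png")[130:310,210:450];b=cv2.imread("pics/l1.png")[150:330,230:470]
cv2.imwrite("pics/l.png",np.vstack([cv2.resize(a,(400,300)),cv2.resize(b,(400,300))]))
E
```

```text
t: 10.07
tool_pos: [0.3851, 0.2685, 0.1259]
orientation: [0.001, 0.847, -0.532, -0.0]
contact_force: [-0.6, -0.5, -2.3]
opening: 0.316
[-0.001 -0.059  0.037] [-0.64 -0.45 -2.3 ]
-0.026322867507289512 -0.052624391517695615
[-0.004 -0.138 -0.024] [-0.46  0.78 -2.82]
-0.0635068369807335 -0.12219434996584037
[ 0.016 -0.081  0.02 ] [ 0.36 -0.11 -3.88]
-0.020375597126469146 -0.08004207241167141
[-0.016 -0.007 -0.   ] [-0.38  0.4  -1.81]
-0.01764503096940524 0.0010539014162193271
```

View pics/l.png

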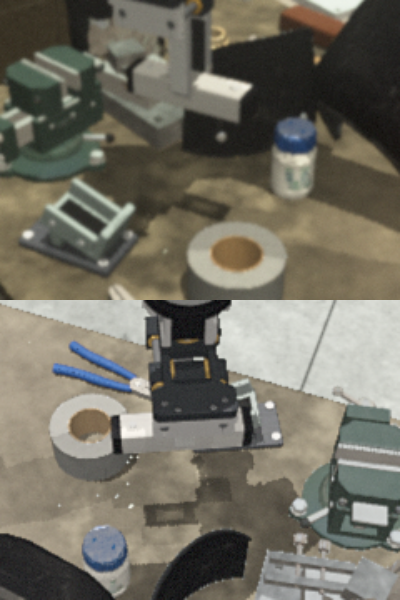

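View pics/l2.png

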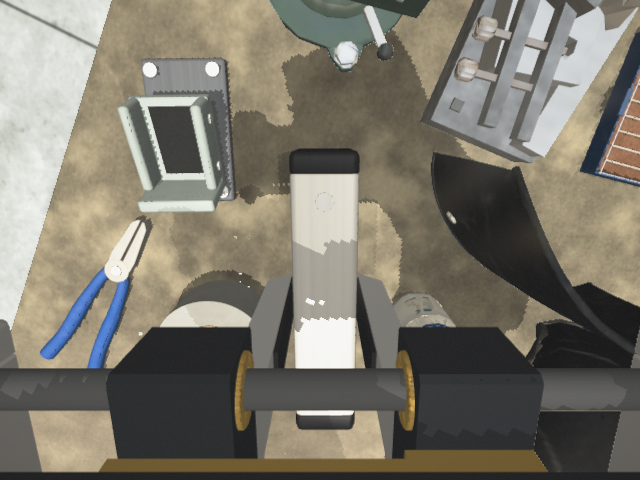

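```bash
python3 - <<'E'
from h import *
t=np.array([np.cos(.447),np.sin(.447),0]);d=np.array([-t[1],t[0],0]);A=[]
for i in range(24):
    r.capture("side");o=r.get_obs();A.append([o["wrist_torque"]@t,o["wrist_torque"]@d,o["contact_force"][2]])
A=np.array(A);print(A.mean(0),A.std(0)/24**.5,o["t"])
E
```

```text
[ 1.56825046e-04 -7.33825141e-02 -2.90464771e+00] [0.00679831 0.00711954 0.11319272] 11.475
```

```bash
python3 -m jog '[{"x":0.005,"y":0.03,"z":0.01,"rx":0.05,"ry":-0.1,"rz":0,"grip":-1},{"x":0.015,"y":0.06,"z":0.01,"rx":0.1,"ry":-0.2,"rz":0.005,"grip":-1},{"x":0.025,"y":0.09,"z":0.01,"rx":0.14,"ry":-0.29,"rz":0.01,"grip":-1},{"x":0.035,"y":0.12,"z":0.01,"rx":0.169,"ry":-0.345,"rz":0.01,"grip":-1},{"x":0.041,"y":0.143,"z":0,"rx":0.169,"ry":-0.345,"rz":0.01,"grip":-1},{"x":0.041,"y":0.143,"z":-0.02,"rx":0.169,"ry":-0.345,"rz":0.01,"grip":-1},{"x":0.041,"y":0.143,"z":-0.04,"rx":0.169,"ry":-0.345,"rz":0.01,"grip":-1},{"x":0.041,"y":0.143,"z":-0.04,"rx":0.169,"ry":-0.345,"rz":0.01,"grip":-1}]'
cat > chk.py <<'E'
from h import *
import sys
o=r.get_obs();tp=o["tool_pos"];q=o["orientation"]
from scipy.spatial.transform import Rotation as Ro
R=Ro.from_quat([q[1],q[2],q[3],q[0]]).as_matrix();n=-R[:,2];dd=R[:,0];tt=np.cross(dd,n); 
print("n",n.round(3),"jaw",dd.round(3),"axis",tt.round(3))
H=.028
mid=tp+H*n
if tt[0]<0: tt=-tt
T=TUBE[0]-[0,0,.015]
W=mid+T[:,[0]]*tt+T[:,[1]]*dd+T[:,[2]]*n
for nm in("scene","side","wrist"):
    ci=r.camera_info(nm);im=r.capture(nm)
    cv2.polylines(im,[cv2.convexHull(np.round(P(ci,W)*16).astype(np.int32))],True,(255,0,255),1,cv2.LINE_AA,4)
    for b in REST: cv2.polylines(im,[cv2.convexHull(np.round(P(ci,place(b,.4068,.4025,.4565))*16).astype(np.int32))],True,(255,0,0),1,cv2.LINE_AA,4)
    cv2.imwrite(f"pics/{sys.argv[1]}_{nm}.png",im[:,:,::-1])
a=cv2.imread(f"pics/{sys.argv[1]}_scene.png")[150:310,180:390];b=cv2.imread(f"pics/{sys.argv[1]}_side.png")[110:270,270:480];
cv2.imwrite(f"pics/{sys.argv[1]}.png",np.hstack([cv2.resize(a,(400,305)),cv2.resize(b,(400,305))]))
print(o["t"],o["contact_force"],o["opening"])
E
python3 chk.py h1
```

```text
t: 12.48
tool_pos: [0.4303, 0.415, 0.0946]
orientation: [-0.153, 0.834, -0.521, 0.098]
contact_force: [-0.6, -0.0, -2.7]
opening: 0.316
n [-0.324 -0.154  0.934] jaw [ 0.439 -0.899  0.004] axis [-0.838 -0.411 -0.358]
12.475 [-0.59716309 -0.04692101 -2.71551228] 0.31574076860638634
```

View pics/h1.png

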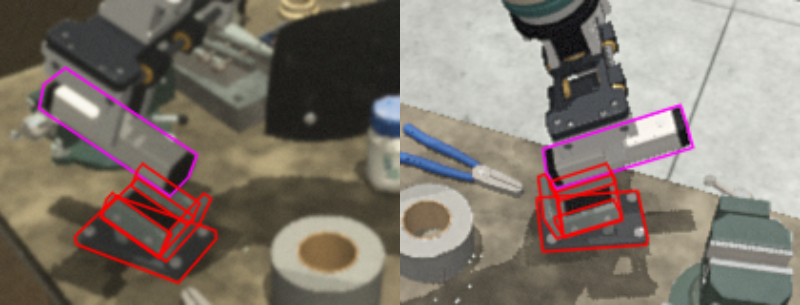

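View pics/h1_wrist.png

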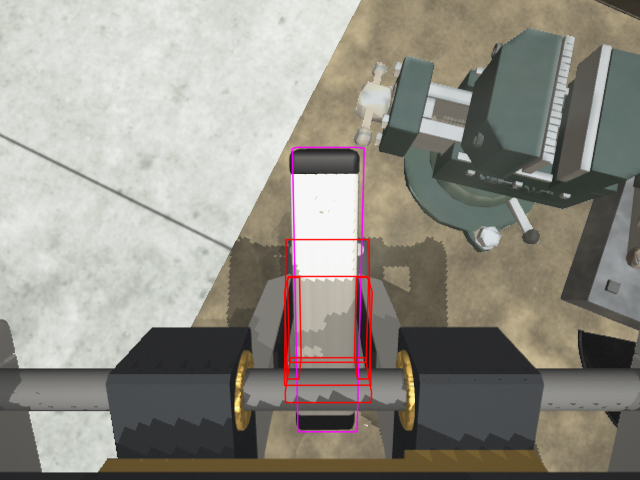

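```bash
python3 -m jog '[{"x":0,"y":0,"z":0,"rx":0,"ry":0,"rz":0,"grip":-1},{"x":0.004,"y":0.002,"z":-0.012,"rx":0,"ry":0,"rz":0,"grip":-1},{"x":0.008,"y":0.004,"z":-0.023,"rx":0,"ry":0,"rz":0,"grip":-1},{"x":0.012,"y":0.006,"z":-0.032,"rx":0,"ry":0,"rz":0,"grip":-1},{"x":0.013,"y":0.007,"z":-0.037,"rx":0,"ry":0,"rz":0,"grip":-1},{"x":0.013,"y":0.007,"z":-0.037,"rx":0,"ry":0,"rz":0,"grip":-1}]'
python3 chk.py h2
```

```text
t: 13.38
tool_pos: [0.447, 0.4264, 0.0668]
orientation: [-0.144, 0.837, -0.519, 0.096]
contact_force: [-0.3, 0.2, -3.6]
opening: 0.316
n [-0.311 -0.142  0.94 ] jaw [ 0.443 -0.896  0.011] axis [-0.841 -0.42  -0.342]
13.375 [-0.28202449  0.20898631 -3.59099566] 0.3164277514123333
```

View pics/h2.png

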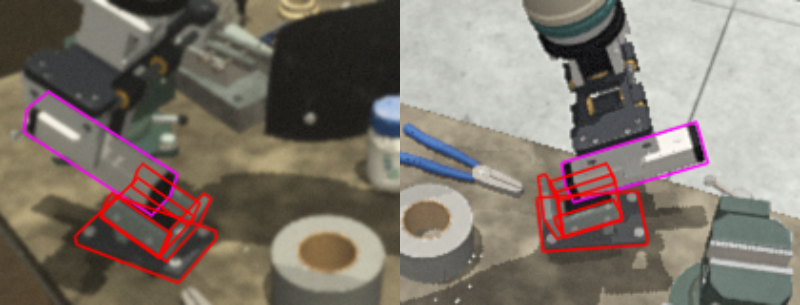

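View pics/h2_wrist.png

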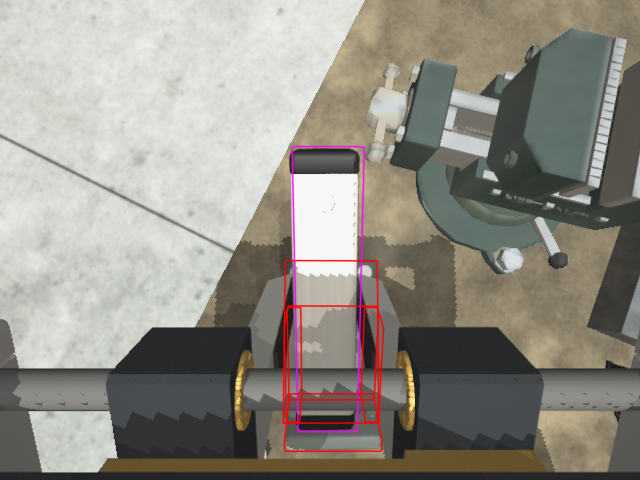

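```bash
python3 - <<'E'
from cell import r
o=r.get_obs();print(o["joints"].round(3),o["qd"].round(3),o["tool_pos"])
E
```

```text
[-0.876  0.615 -0.052  2.079  0.961  0.233 -2.941] [-0.001 -0.004  0.002  0.001 -0.002  0.002  0.001] [0.44689906 0.42644897 0.06752081]
```

```bash
python3 -m jog '[{"x":-0.01,"y":-0.005,"z":0.05,"rx":0,"ry":0,"rz":0,"grip":-1},{"x":-0.014,"y":-0.02,"z":0.09,"rx":0,"ry":0,"rz":0,"grip":-1},{"x":-0.02,"y":-0.05,"z":0.1,"rx":-0.06,"ry":0.12,"rz":0,"grip":-1},{"x":-0.035,"y":-0.09,"z":0.1,"rx":-0.12,"ry":0.24,"rz":0,"grip":-1},{"x":-0.055,"y":-0.13,"z":0.09,"rx":-0.169,"ry":0.345,"rz":-0.01,"grip":-1},{"x":-0.082,"y":-0.156,"z":0.077,"rx":-0.169,"ry":0.345,"rz":-0.01,"grip":-1},{"x":-0.082,"y":-0.156,"z":0.04,"rx":-0.169,"ry":0.345,"rz":-0.01,"grip":-1},{"x":-0.082,"y":-0.156,"z":0.02,"rx":-0.169,"ry":0.345,"rz":-0.01,"grip":-1},{"x":-0.082,"y":-0.156,"z":0.02,"rx":-0.169,"ry":0.345,"rz":-0.01,"grip":-1},{"x":-0.082,"y":-0.156,"z":0.02,"rx":-0.169,"ry":0.345,"rz":-0.01,"grip":-1}]'
python3 - <<'E'
from h import *
o=r.get_obs();print(o["joints"].round(3))
E
python3 chk.py h3
```

```text
t: 14.78
tool_pos: [0.3656, 0.2711, 0.0882]
orientation: [0.017, 0.848, -0.53, -0.004]
contact_force: [-0.2, 0.8, -2.8]
opening: 0.317
[-0.34   0.559 -0.52   2.087  0.452  0.643 -2.289]
n [0.025 0.024 0.999] jaw [ 0.439 -0.899  0.011] axis [-0.898 -0.438  0.033]
14.775 [-0.15336652  0.797901   -2.82332004] 0.3167309124095252
```

View pics/h3.png

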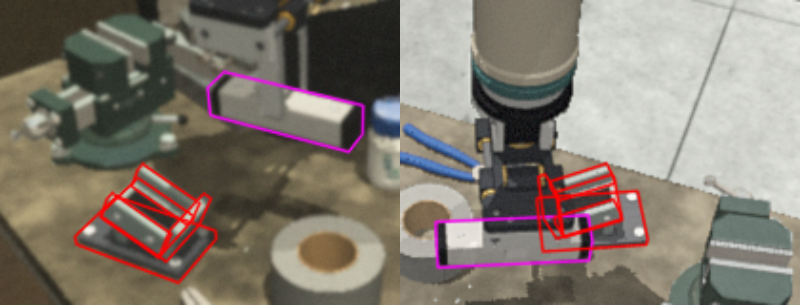

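```bash
python3 -m jog '[{"x":-0.007,"y":-0.007,"z":-0.03,"rx":0.024,"ry":-0.025,"rz":0,"grip":-1},{"x":-0.007,"y":-0.007,"z":-0.06,"rx":0.024,"ry":-0.025,"rz":0,"grip":-1},{"x":-0.007,"y":-0.007,"z":-0.08,"rx":0.024,"ry":-0.025,"rz":0,"grip":-1},{"x":-0.007,"y":-0.007,"z":-0.09,"rx":0.024,"ry":-0.025,"rz":0,"grip":-1},{"x":-0.007,"y":-0.007,"z":-0.095,"rx":0.024,"ry":-0.025,"rz":0,"grip":-1},{"x":-0.007,"y":-0.007,"z":-0.095,"rx":0.024,"ry":-0.025,"rz":0,"grip":-1}]'
python3 chk.py h4
```

```text
t: 15.68
tool_pos: [0.3583, 0.2638, -0.0073]
orientation: [0.0, 0.848, -0.53, -0.0]
contact_force: [-0.8, 0.4, -1.9]
opening: 0.316
n [0.001 0.001 1.   ] jaw [ 0.438 -0.899  0.   ] axis [-0.899 -0.438  0.001]
15.675 [-0.79944434  0.3937917  -1.86454372] 0.3162673441414677
```

View pics/h4.png

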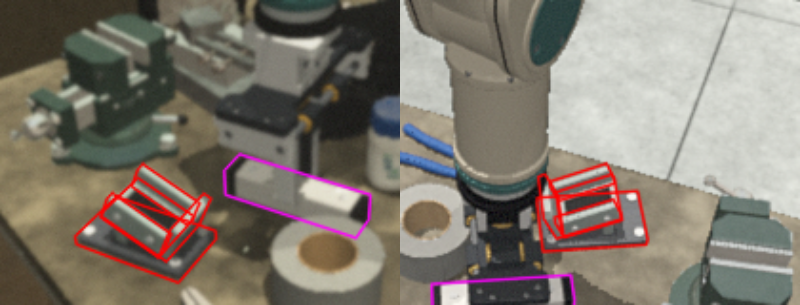

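```bash
python3 -m jog '[{"x":0,"y":0,"z":-0.003,"rx":0,"ry":0,"rz":0,"grip":-1},{"x":0,"y":0,"z":-0.0055,"rx":0,"ry":0,"rz":0,"grip":-1},{"x":0,"y":0,"z":-0.0055,"rx":0,"ry":0,"rz":0,"grip":0.1},{"x":0,"y":0,"z":-0.0055,"rx":0,"ry":0,"rz":0,"grip":0.1},{"x":0,"y":0,"z":-0.0055,"rx":0,"ry":0,"rz":0,"grip":0.1},{"x":0,"y":0,"z":-0.0055,"rx":0,"ry":0,"rz":0,"grip":0.1},{"x":0.001,"y":0,"z":-0.004,"rx":-0.04,"ry":0.08,"rz":0,"grip":0.1},{"x":0.002,"y":0.001,"z":-0.004,"rx":-0.08,"ry":0.16,"rz":0,"grip":0.1},{"x":0.003,"y":0.001,"z":-0.004,"rx":-0.115,"ry":0.235,"rz":0,"grip":0.1},{"x":0.003,"y":0.001,"z":-0.004,"rx":-0.115,"ry":0.235,"rz":0,"grip":0.1}]'
python3 - <<'E'
from h import *
o=r.get_obs();print(o["joints"].round(3))
a=r.capture("scene")[150:310,180:390];b=r.capture("side")[180:340,250:460];w=r.capture("wrist");cv2.imwrite("pics/h5.png",np.hstack([cv2.resize(a,(400,305)),cv2.resize(b,(400,305))])[:,:,::-1]);cv2.imwrite("pics/h5w.png",w[:,:,::-1])
E
```

```text
t: 17.08
tool_pos: [0.3624, 0.265, -0.0124]
orientation: [0.111, 0.84, -0.527, -0.07]
contact_force: [-0.7, 0.7, -0.1]
opening: 0.551
[-0.306  0.853 -0.539  1.925  0.476  0.769 -2.251]
```

View pics/h5.png

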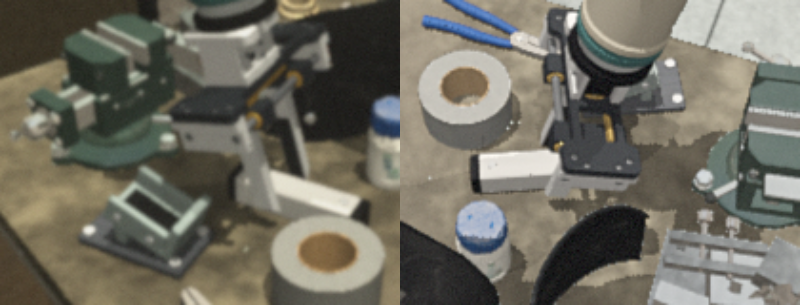

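View pics/h5w.png

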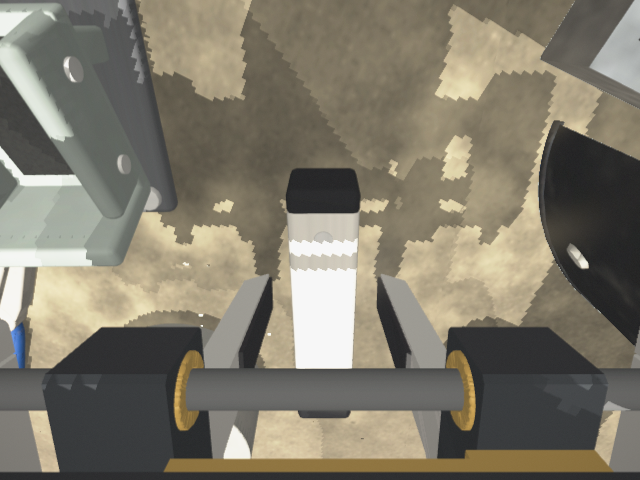

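```bash
python3 -m jog '[{"x":0,"y":0,"z":0,"rx":0,"ry":0,"rz":0,"grip":-1},{"x":0,"y":0,"z":0,"rx":0,"ry":0,"rz":0,"grip":-1},{"x":0,"y":0,"z":0,"rx":0,"ry":0,"rz":0,"grip":-1},{"x":0,"y":0,"z":0,"rx":0,"ry":0,"rz":0,"grip":-1},{"x":0,"y":0,"z":0,"rx":0,"ry":0,"rz":0,"grip":-1},{"x":0,"y":0,"z":0.02,"rx":0,"ry":0,"rz":0,"grip":-1},{"x":0,"y":0,"z":0.06,"rx":0,"ry":0,"rz":0,"grip":-1},{"x":0,"y":0,"z":0.11,"rx":0,"ry":0,"rz":0,"grip":-1},{"x":0,"y":0,"z":0.14,"rx":0,"ry":0,"rz":0,"grip":-1},{"x":0,"y":0,"z":0.14,"rx":0,"ry":0,"rz":0,"grip":-1}]'
cat > chk2.py <<'E'
from h import *
import sys
from scipy.spatial.transform import Rotation as Ro
t_=[]
for k in range(6):
    o=r.get_obs();t_.append(o["wrist_torque"]);r.capture("wrist")
tp=o["tool_pos"];q=o["orientation"]
R=Ro.from_quat([q[1],q[2],q[3],q[0]]).as_matrix();n=-R[:,2];dd=R[:,0];tt=np.cross(n,dd)
if tt[0]<0: tt=-tt
print("tool lean deg",np.rad2deg(np.arcsin(n@[.8976,.4408,0])),"tq.d",np.mean(t_,0)@[-.4408,.8976,0],"fz",o["contact_force"].round(1),"joints",o["joints"].round(2))
# tube in tool frame: grip point G=tp+.028n; tube pitch rel -> optimise from images (pitch,offset)
G=tp+.028*n
T=TUBE[0]-[0,0,.015]
def corners(a,off,up=0):
    x=np.cos(a)*tt+np.sin(a)*n; z=-np.sin(a)*tt+np.cos(a)*n   # a: tube pitch relative to tool
    m=G-off*x+up*z
    return m,x,z,m+T[:,[0]]*x+T[:,[1]]*dd+T[:,[2]]*z
M=[]
for nm in("scene","side"):
    ci=r.camera_info(nm);im=r.capture(nm);d=r.cut_out(nm,"tube")
    if d: M.append((nm,ci,im,d[0]["pixels"]))
def cost(p):
    k=0
    for nm,ci,im,m in M:
        # end extents: use pixels bounding along projected axis
        mm,x,z,W=corners(p[0],p[1],p[2]);a=np.zeros((1920,2560),np.uint8)
        cv2.fillConvexPoly(a,cv2.convexHull(np.round((P(ci,W)+.5)*4).astype(np.int32)),1);a=cv2.resize(a.astype(np.float32),(640,480),interpolation=cv2.INTER_AREA)
        # mask pixels must be in a; holes (gripper occlusion) allowed at half weight
        k+=(m*(1-a)).sum()+.5*(a*(1-m)).sum()
    return k
a0=float(sys.argv[2])
s=minimize(cost,[a0,.011,0],method="Nelder-Mead",options=dict(initial_simplex=[[a0-.06,.011,0],[a0+.06,.011,0],[a0,.02,0],[a0,.011,.005]]))
m,x,z,W=corners(*s.x);print("rel pitch,off,up",s.x.round(4),s.fun,"pitch deg",np.rad2deg(np.arcsin(x[2])),"mid",m.round(4),"axis",x.round(3),"yaw",np.arctan2(x[1],x[0]))
mn,_,_,W0=corners(a0,.0115);print("nominal mid",mn.round(4))
S=np.array([.4274,.4126,.064]);sx=np.array([.8322,.4087,.3746]);sn=np.array([-.3362,-.1651,.9272]);sd=np.cross(sn,sx)
for l,q_ in(("fit",m),("nom",mn)): print(l,"rel seat u,v,w",[round(float((q_-S)@e),4) for e in(sx,sd,sn)])
out=[]
for nm,ci,im,mk in M:
    for WW,c in((W,(255,0,255)),(W0,(0,255,0))): cv2.polylines(im,[cv2.convexHull(np.round(P(ci,WW)*16).astype(np.int32))],True,c,1,cv2.LINE_AA,4)
    for b in REST: cv2.polylines(im,[cv2.convexHull(np.round(P(ci,place(b,.4068,.4025,.4565))*16).astype(np.int32))],True,(255,0,0),1,cv2.LINE_AA,4)
    cr=im[150:310,180:390] if nm=="scene" else im[110:270,270:480]
    out.append(cv2.resize(cr,(400,305)))
cv2.imwrite(f"pics/{sys.argv[1]}.png",np.hstack(out)[:,:,::-1]);print(r.get_obs()["t"],o["opening"])
E
python3 chk2.py k1 0.262
```

```text
t: 18.48
tool_pos: [0.3626, 0.2656, 0.1306]
orientation: [0.109, 0.841, -0.526, -0.068]
contact_force: [0.4, -0.3, -3.7]
opening: 0.315
tool lean deg 15.234068206750337 tq.d -0.5257979227602391 fz [-0.4  0.2 -3.7] joints [-0.23  0.65 -0.66  1.85  0.33  1.04 -2.15]
rel pitch,off,up [ 0.2514  0.0122 -0.0006] 655.375 pitch deg -0.8316765460407425 mid [0.356  0.2616 0.1539] axis [ 0.899  0.438 -0.015] yaw 0.4537022367254801
nominal mid [0.3566 0.2619 0.1544]
fit rel seat u,v,w [-0.0875, -0.1041, 0.1323]
nom rel seat u,v,w [-0.0866, -0.1041, 0.1325]
18.975 0.3150057443996182
```

View pics/k1.png

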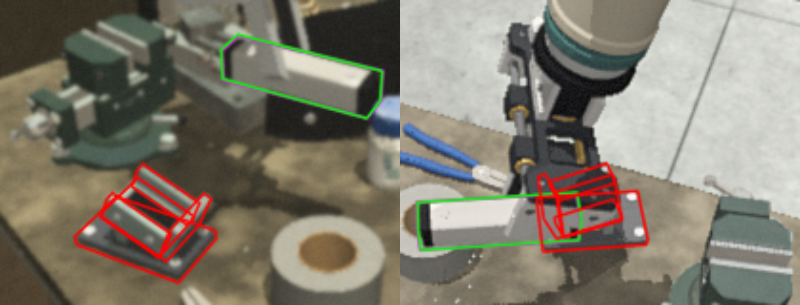

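```bash
python3 -m jog '[{"x":0.01,"y":0.03,"z":0.01,"rx":0.05,"ry":-0.1,"rz":0,"grip":-1},{"x":0.025,"y":0.06,"z":0.01,"rx":0.1,"ry":-0.2,"rz":0,"grip":-1},{"x":0.04,"y":0.09,"z":0.01,"rx":0.14,"ry":-0.29,"rz":0.003,"grip":-1},{"x":0.052,"y":0.12,"z":0.01,"rx":0.174,"ry":-0.354,"rz":0.003,"grip":-1},{"x":0.064,"y":0.147,"z":0,"rx":0.174,"ry":-0.354,"rz":0.003,"grip":-1},{"x":0.064,"y":0.147,"z":-0.02,"rx":0.174,"ry":-0.354,"rz":0.003,"grip":-1},{"x":0.064,"y":0.147,"z":-0.041,"rx":0.174,"ry":-0.354,"rz":0.003,"grip":-1},{"x":0.064,"y":0.147,"z":-0.041,"rx":0.174,"ry":-0.354,"rz":0.003,"grip":-1},{"x":0.064,"y":0.147,"z":-0.041,"rx":0.174,"ry":-0.354,"rz":0.003,"grip":-1}]'
python3 chk2.py k2 0.251
```

```text
t: 20.1
tool_pos: [0.425, 0.4118, 0.0878]
orientation: [-0.056, 0.847, -0.528, 0.034]
contact_force: [0.7, -0.2, -2.3]
opening: 0.317
tool lean deg -7.5744622029514455 tq.d 0.1296849348829845 fz [ 0.2 -0.  -3.3] joints [-0.53  0.64 -0.49  1.9   0.62  0.63 -2.53]
rel pitch,off,up [ 0.2543  0.0122 -0.0016] 651.25 pitch deg 22.143171700620126 mid [0.4125 0.4054 0.1098] axis [0.832 0.408 0.377] yaw 0.4562143358835907
nominal mid [0.4125 0.4054 0.1116]
fit rel seat u,v,w [0.0018, 0.0001, 0.0487]
nom rel seat u,v,w [0.0025, 0.0001, 0.0503]
20.6 0.31606305028609394
```

View pics/k2.png

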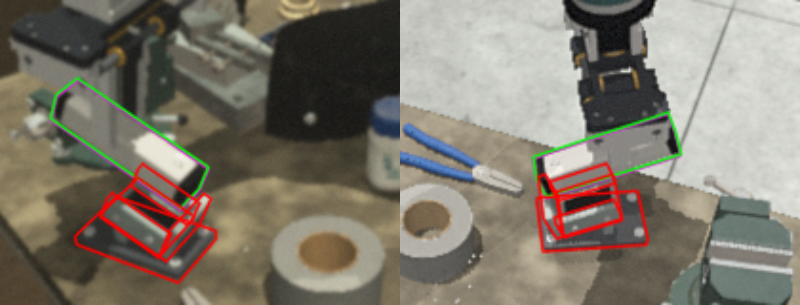

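```bash
python3 -m jog '[{"x":0.006,"y":0.003,"z":-0.01,"rx":0,"ry":0,"rz":0,"grip":-1},{"x":0.01,"y":0.005,"z":-0.02,"rx":0,"ry":0,"rz":0,"grip":-1},{"x":0.014,"y":0.007,"z":-0.029,"rx":0,"ry":0,"rz":0,"grip":-1},{"x":0.016,"y":0.008,"z":-0.0355,"rx":0,"ry":0,"rz":0,"grip":-1},{"x":0.016,"y":0.008,"z":-0.0355,"rx":0,"ry":0,"rz":0,"grip":-1},{"x":0.016,"y":0.008,"z":-0.0355,"rx":0,"ry":0,"rz":0,"grip":-1}]'
python3 chk2.py k3 0.251
```

```text
t: 21.35
tool_pos: [0.4409, 0.4196, 0.052]
orientation: [-0.056, 0.847, -0.527, 0.035]
contact_force: [-0.3, -0.7, -2.7]
opening: 0.315
tool lean deg -7.538336411153091 tq.d 0.10681256745677023 fz [ 0.8 -0.5 -2.8] joints [-0.55  0.71 -0.45  1.88  0.66  0.58 -2.55]
rel pitch,off,up [ 0.228   0.012  -0.0017] 647.59375 pitch deg 20.603428458985608 mid [0.4283 0.4133 0.0742] axis [0.84  0.413 0.352] yaw 0.4566852206808343
nominal mid [0.4283 0.4133 0.0757]
fit rel seat u,v,w [0.0048, 0.0002, 0.0091]
nom rel seat u,v,w [0.0054, 0.0002, 0.0105]
21.85 0.31576799056843274
```

View pics/k3.png

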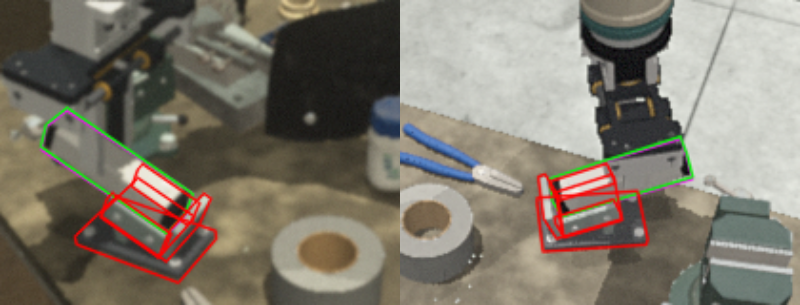

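```bash
python3 -m jog '[{"x":0.001,"y":0.001,"z":-0.003,"rx":0,"ry":0,"rz":0,"grip":-1},{"x":0.002,"y":0.001,"z":-0.006,"rx":0,"ry":0,"rz":0,"grip":-1},{"x":0.003,"y":0.0015,"z":-0.008,"rx":0,"ry":0,"rz":0,"grip":-1},{"x":0.0033,"y":0.0016,"z":-0.009,"rx":0,"ry":0,"rz":0,"grip":-1},{"x":0.0033,"y":0.0016,"z":-0.009,"rx":0,"ry":0,"rz":0,"grip":-1}]'
python3 chk2.py k4 0.251
```

```text
t: 22.48
tool_pos: [0.4444, 0.421, 0.0431]
orientation: [-0.056, 0.847, -0.528, 0.035]
contact_force: [-0.3, -1.2, 0.4]
opening: 0.314
tool lean deg -7.512935608304685 tq.d 0.4229275201238448 fz [-0.7 -1.2  0.5] joints [-0.56  0.73 -0.44  1.88  0.67  0.57 -2.56]
rel pitch,off,up [ 0.138   0.0101 -0.0039] 847.5 pitch deg 15.41819086403773 mid [0.4333 0.4155 0.0643] axis [0.865 0.425 0.266] yaw 0.45665347504245196
nominal mid [0.4315 0.4147 0.0665]
fit rel seat u,v,w [0.0062, 0.0001, -0.0021]
nom rel seat u,v,w [0.0052, 0.0001, 0.0006]
22.975 0.3137614674432821
```

View pics/k4.png

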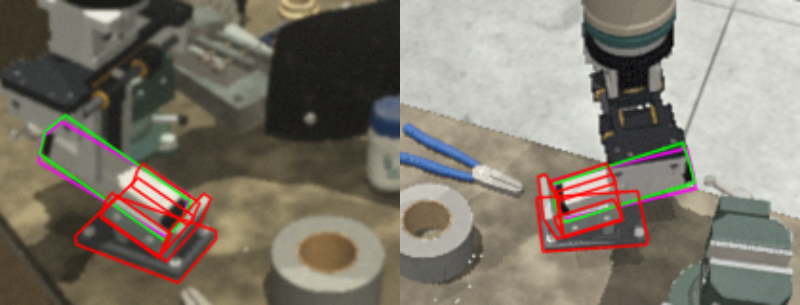

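```bash
python3 -m jog '[{"x":-0.0015,"y":-0.0008,"z":-0.0007,"rx":0,"ry":0,"rz":0,"grip":-1},{"x":-0.003,"y":-0.0015,"z":-0.0013,"rx":0,"ry":0,"rz":0,"grip":-1},{"x":-0.0036,"y":-0.0018,"z":-0.0018,"rx":0,"ry":0,"rz":0,"grip":-1},{"x":-0.0036,"y":-0.0018,"z":-0.0018,"rx":0,"ry":0,"rz":0,"grip":-1}]'; python3 - <<'E'
from h import *
F=[]
for i in range(4): r.capture(["side","scene"][i%2]);F.append(r.get_obs()["contact_force"])
print(np.mean(F,0))
a=r.capture("scene")[170:300,190:360];b=r.capture("side")[150:280,300:470];cv2.imwrite("pics/k5.png",np.hstack([cv2.resize(a,(400,306),interpolation=2),cv2.resize(b,(400,306),interpolation=2)])[:,:,::-1])
E
```

```text
t: 23.48
tool_pos: [0.4408, 0.42, 0.0415]
orientation: [-0.056, 0.847, -0.527, 0.034]
contact_force: [1.0, 0.8, 3.7]
opening: 0.319
[0.42442381 0.81154945 4.11323687]
```

View pics/k5.png

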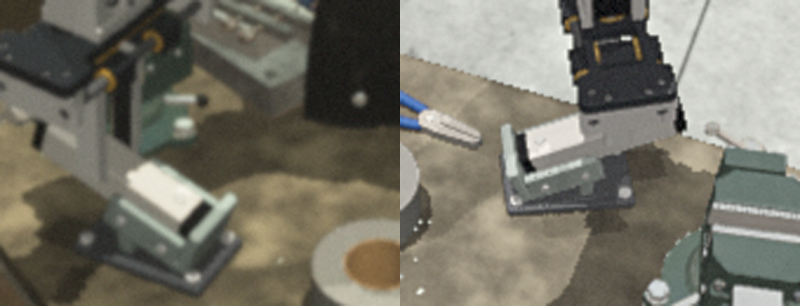

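```bash
python3 -m jog '[{"x":-0.0007,"y":-0.0003,"z":0,"rx":0,"ry":0,"rz":0,"grip":-1},{"x":-0.0014,"y":-0.0007,"z":0,"rx":0,"ry":0,"rz":0,"grip":-1},{"x":-0.0014,"y":-0.0007,"z":0,"rx":0,"ry":0,"rz":0,"grip":-1}]'; python3 - <<'E'
from h import *
F=[]
for i in range(4): r.capture(["side","scene"][i%2]);F.append(r.get_obs()["contact_force"])
print(np.mean(F,0))
E
```

```text
t: 24.15
tool_pos: [0.4401, 0.4194, 0.0414]
orientation: [-0.057, 0.847, -0.528, 0.035]
contact_force: [2.8, 3.1, 1.5]
opening: 0.318
[3.87941739 3.12692448 2.05386527]
```

```bash
python3 -m jog '[{"x":0,"y":0,"z":0,"rx":0,"ry":0,"rz":0,"grip":0.1},{"x":0,"y":0,"z":0,"rx":0,"ry":0,"rz":0,"grip":0.1},{"x":0,"y":0,"z":0,"rx":0,"ry":0,"rz":0,"grip":0.1},{"x":0,"y":0,"z":0,"rx":0,"ry":0,"rz":0,"grip":0.1},{"x":0,"y":0,"z":0,"rx":0,"ry":0,"rz":0,"grip":0.1}]'; python3 - <<'E'
from h import *
a=r.capture("scene")[170:300,190:360];b=r.capture("side")[150:280,300:470];cv2.imwrite("pics/k6.png",np.hstack([cv2.resize(a,(400,306),interpolation=2),cv2.resize(b,(400,306),interpolation=2)])[:,:,::-1])
E
```

```text
t: 24.98
tool_pos: [0.4392, 0.4184, 0.041]
orientation: [-0.055, 0.847, -0.528, 0.035]
contact_force: [-0.7, 0.5, 0.9]
opening: 0.55
```

View pics/k6.png

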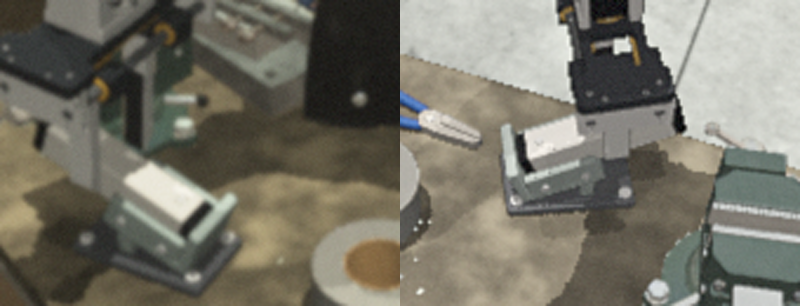

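The tube lies in the channel with its black cap at the foot stop and did not move on release. Retract along the tool axis.

```bash
python3 -m jog '[{"x":-0.002,"y":-0.001,"z":0.015,"rx":0,"ry":0,"rz":0,"grip":0.1},{"x":-0.005,"y":-0.002,"z":0.04,"rx":0,"ry":0,"rz":0,"grip":0.1},{"x":-0.01,"y":-0.005,"z":0.09,"rx":0,"ry":0,"rz":0,"grip":0.1},{"x":-0.017,"y":-0.008,"z":0.15,"rx":0,"ry":0,"rz":0,"grip":0.1},{"x":-0.03,"y":-0.05,"z":0.2,"rx":0,"ry":0,"rz":0,"grip":0.1},{"x":-0.04,"y":-0.1,"z":0.23,"rx":0,"ry":0,"rz":0,"grip":0.1},{"x":-0.04,"y":-0.15,"z":0.23,"rx":0,"ry":0,"rz":0,"grip":0.1},{"x":-0.04,"y":-0.15,"z":0.23,"rx":0,"ry":0,"rz":0,"grip":0.1}]'; python3 - <<'E'
from h import *
ims=[]
S=np.array([.4274,.4126,.064]);sx=np.array([.8322,.4087,.3746]);sn=np.array([-.3362,-.1651,.9272]);sd=np.cross(sn,sx)
T=TUBE[0]-[0,0,.015];W=S+T@np.array([sx,sd,sn])
for nm in("scene","side"):
    im=r.capture(nm);ci=r.camera_info(nm)
    print(nm,[(q,np.round(d[0]["centre"],4),round(d[0]["score"],2)) for q in("tube_mid","flux_bottle","tape_roll","rest_foot") for d in[r.mark_of(nm,q)] if d])
    cv2.imwrite(f"pics/f_{nm}.png",im[:,:,::-1])
    cv2.polylines(im,[cv2.convexHull(np.round(P(ci,W)*16).astype(np.int32))],True,(255,0,255),1,cv2.LINE_AA,4)
    ims.append(im)
a=ims[0][150:310,180:390];b=ims[1][110:270,270:480];cv2.imwrite("pics/f.png",np.hstack([cv2.resize(a,(400,306),interpolation=2),cv2.resize(b,(400,306),interpolation=2)])[:,:,::-1]);print(r.get_obs()["t"])
E
```

```text
t: 26.08
tool_pos: [0.3998, 0.2642, 0.2722]
orientation: [-0.055, 0.845, -0.53, 0.036]
contact_force: [-0.2, 0.4, 0.4]
opening: 0.552
scene [('tube_mid', array([0.4293, 0.4174, 0.0628]), 0.7), ('flux_bottle', array([ 0.3515,  0.1536, -0.0029]), 0.7), ('tape_roll', array([0.2565, 0.3062, 0.0011]), 0.76), ('rest_foot', array([0.3785, 0.3866, 0.0226]), 0.57)]
side [('tube_mid', array([0.435 , 0.4154, 0.0614]), 0.8), ('flux_bottle', array([0.3418, 0.1552, 0.0017]), 0.64), ('tape_roll', array([0.256 , 0.3127, 0.002 ]), 0.85), ('rest_foot', array([0.3788, 0.3826, 0.0207]), 0.56)]
26.575
```

View pics/f.png

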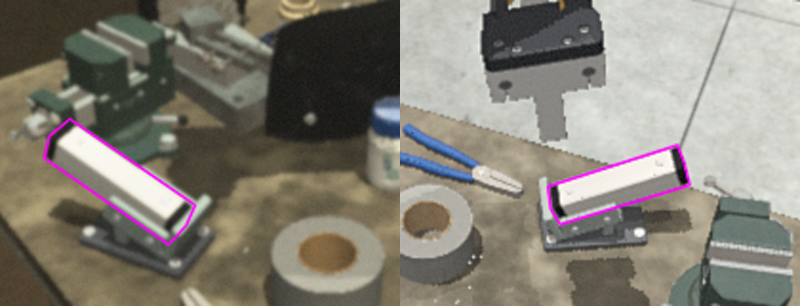

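View pics/f_side.png

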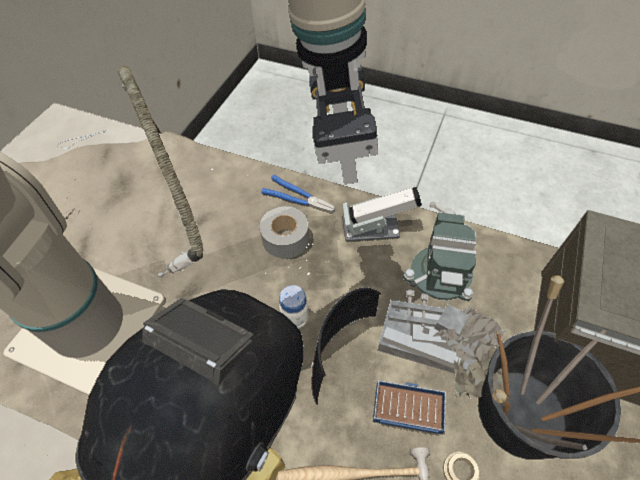

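```bash
python3 - <<'E'
from cell import r
print(r.finish_job())
E
```

```text
the job is handed in; nothing more can be done
None
```

The tube now lies lengthwise in the rest, heavy end down against the foot stop, released and staying put. I handed the job in at about 26.6 s.

**How it went**
- **First grasp missed:** the fingers closed just above the tube without moving it. The wrist and scene pictures showed that the fingers end about 30 mm short of the stated TCP, so I regrasped 28 mm lower.
- **Heavy end:** lifting the tube at its middle gave a moment of −0.073 ± 0.007 N m. That puts the centre of mass about 25 mm towards the end nearest the robot, so the tube did not need turning round.
- **First placing attempt stopped:** tilting the tool the full 22° ran joints 6 and 7 to the ends of their ranges. I set the tube back on the bench and regripped it about 12 mm towards the light end with the tool leaned 15°. I then placed it in the channel and slid it down until I felt about 5 N against the stop.

**Last checks**
- **Seating:** after release and retreat, the tube's outline matches the fully seated pose in the scene and side cameras. It did not tip, which agrees with the heavy end being down.
- **One small disagreement:** the network's own reading of the tube's middle was 3 to 8 mm from the seat point. Its readings are good to about 4 mm each, and I trusted the outline and the felt contact instead.
- **Bystanders:** the bottle and the tape roll are where they were, within that same error. The other things look untouched in the side picture.
- **Forces:** no reading I saw exceeded about 6 N.

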